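Feed the next lacquer tile into the polishing jig

ROBOT

A 7-joint arm with a two-finger parallel gripper is mounted at the origin on a cart in front of the work surface, level with it; the furniture and walls round the work are solid. World frame = base frame: x ahead of the robot, y to its left, z up, the work surface at z = 0. Lengths are in m, angles in rad, forces in N, time in s.
With the tool pointing down it reaches from about 0.4 to 0.875 m from the base axis. Payload 19.3 kg.
Tool frame: the origin (TCP) lies midway between the tips of the shut fingers; the grasp point (between the pads) lies 19 mm behind it (bot.pinch_z is the distance from the TCP to the grasp point, in m); z points along the fingers, y is the line along which they close (so a half turn about z gives the same grasp; the last joint's range is limited). The gripper opens to 85 mm and grips with 20 to 120 N. Pads are 22 mm wide; open, the fingers measure 114 mm over their backs; the gripper's body (76 mm by 85 mm) begins 54 mm behind the grasp point. The pads swing forward as they close: fully open they stand 13 mm farther back than shut.
Start: joints at [1.214, 0.521, -0.036, 1.599, 0.021, 1.021, -0.113], TCP at [0.177, -0.599, 0.231] pointing down, gripper open.
Joint ranges: [-2.91, 2.91], [-0.3, 2.13], [-1.5, 1.42], [0.17, 2.43], [-1.26, 4.41], [0.16, 1.93], [-2.52, 2.52]. Speed limits (rad/s): [1.89, 1.89, 2.39, 2.39, 3.01, 3.01, 3.01].

INTERFACE

Orientations are given as [roll, pitch, yaw] about the fixed x, y, z axes, in that order (R = Rz(yaw) Ry(pitch) Rx(roll)).
In Python, from workcell import observe, viewer, bot gives the robot as it stands. The module is installed in compiled form; this text tells all that it offers.
- The arm moves only by the tool play_rows, never from a script. Its argument "motion" is a list of rows, each a list of 7 numbers: the shift along the tool's x, y, z in cm, then the turn, a rotation vector about the tool's x, y, z in rad, then the opening, from -1 (shut) to 1 (fully open), so that 0 is half open. A call has exactly 5 rows; each row is the pose to reach, as a shift and turn from the pose commanded when the call began, along the tool's axes at that moment; what a row does not reach only later rows make up. A row lasts 1/10 s, in which the tool goes at most 50 mm and 8.59 degrees, less where a joint would pass 70% of its speed; a pose out of reach is approached as far as the arm can. A call with a gripper value outside its range is refused whole. The fingers move at their own pace and stop on an object; "squeeze" is the grip in N (left out, the last holds). Time passes only in rows, so rows that repeat a pose let the fingers close, or fill a call up. It gives the time, the measured TCP pose, the force, the opening and the grip force at its end, in the units of the state.
- observe(): the state, without advancing time (a new reading comes with each control period).
- viewer.grab_frame(name): name is "scene" or "top"; returns (picture, depth): 420x560x3 uint8, red, green, blue; 420x560 float32, m along the optical axis (not along the pixel's ray), 0 where there is no reading.
- viewer.camera_info(name): a dict with "fx", "fy", "cx", "cy" (pixels), "R" (3x3) and "t" (3): a world point X has camera coordinates R X + t. Camera axes: x right, y down, z forward; pixel columns grow to the right and rows downward; lengths in m; the calibration is good to about 2 mm. A picture is of the moment at which its call begins. camera_info takes no time and is no camera call.
- bot.job_done(): hands the job in; it is judged then, once.
The state is a dict: "clock": time; "qpos": joint angles; "qd": joint speeds; "joint_efforts": joint torques, N m; "position": TCP position; "tool_rot": TCP orientation; "force": force on the tool from outside, world axes, zero at the start; "moment": the same for the moment, N m; "grip_width": finger opening in m; "finger_force": force on a finger pad.
Only numpy, scipy, OpenCV 4.12 (cv2) and the standard library are available. Lean on these libraries where they do the work, as an engineer would, in place of code of your own. Each camera call takes 0.05 s, during which the arm holds its last target. There are 200 camera calls.

TASK

Feed the red top tile from the stack into the polishing jig: with light fingertip pressure on its face, slide it sideways off the stack onto the bed, never lifting it, until it lies flat and fully home against the steel end stop. Then swing the cam lever right over so that it clamps the tile against the fence. Leave the tiles below in place and everything else on the table where it is, and do not press hard on the polished face.

Things in the scene. Friction and masses are not known exactly. Their poses are not given: they have to be found in the camera images.
- jig: wooden polishing jig fixed to the table, base 258 x 166 mm. Origin: on the table under the base; x axis from the magazine (stack end) to the bed (clamp end), y to the long fence, z up. Magazine: walls 42.5 mm high, inner faces at x = -111.5 mm and y = +-51.5 mm, open towards the bed, felt floor that gives (15 N per mm); the +51.5 mm wall runs on as the bed's cork-faced fence
- home (a point): point above the jig where the centre of the tile's underside lies, to within 2 mm in height, when the tile is home: 116 mm along the jig's x axis from the stack's centre, 30 mm above the table; axes as the jig's. The bed is rigid and begins 60 mm before it; screws set its top anywhere 1.5 to 5.5 mm below the red tile's underside, and that is not measured. The steel end stop's face is 50 mm beyond this point, 40.5 mm high
- tile_1: top tile: dark red lacquered sample tile with a fine inlaid line, 100 x 100 x 6 mm, about 0.13 kg, origin: centre of its underside, 33.5 mm above the table; axes like the jig's. Slides easily on tiles and wood (friction about 0.25), grips well under a fingertip. It has 1.5 mm of play to each side wall; the walls stand 3 mm above its face, so it can be got at only from its face
- tile_2: second tile, black, same size, directly below the red one; origin: centre of its underside. Its front edge is 6 mm short of the bed; only friction holds it back there
- tile_3: third tile, dark green, same size, origin as above
- tile_4: lowest tile, ochre, same size, origin as above
- cam (a joint): cam clamp beside the bed: eccentric aluminium disc with a lever on an upright pivot at jig x = 56, y = -70 mm. 0 = fully open, 1.745 rad = lever right over at its end stop; grows clockwise seen from above. It meets a tile at about 1.0 rad and holds it against the fence at the end of its swing; 1 to 3 N at the knob turn it, it stays where it is left
- cam_knob (a point): middle of the upright round black knob on the cam's lever: 14 mm across, 27 mm high, this point 60 mm above the table, the lever's top is 12 mm below it. 58 mm from the pivot axis; at joint value 0 it lies, seen from the pivot, 15 degrees clockwise from the jig's x axis
- whetstone: grey whetstone block, 58 x 100 x 46 mm, a bystander; origin: centre of its underside
- sanding_block: wooden sanding block, 46 x 76 x 26 mm, a bystander; origin: centre of its underside
- burnisher: dark steel burnisher, a rod 168 mm long and 12 mm thick, a bystander; origin: centre of its underside
- red_jar: pigment jar, red body and ochre lid, 44 mm across, 55 mm high, a bystander; origin: centre of its underside
- orange_dish: small white dish with orange pigment, 57 mm across, 16 mm high, a bystander; origin: centre of its underside
- tape_roll: roll of masking tape, 92 mm across, 19 mm high, a bystander; origin: centre of its underside
- loupe: black loupe, 45 mm across, 18 mm high, a bystander; origin: centre of its underside
Things that resemble listed ones, but are neither listed nor needed, are in the scene too. Of the things that look like the tile_1, the larger one is meant.

How it is judged:
On the way, in this order (a step that is already met when the one before it is completed fails the run):
1. the red tile lies flat (within 0.012 rad) on the bed, home against the end stop (within 2 mm), the clamp still open (x of tile_1 in the frame of jig between 0.054 and 0.058 m and z of tile_1 in the frame of jig below 0.033 m and angle between tile_1's own z axis and vertical below 0.012 rad and value of joint cam below 0.8 rad), for 0.2 s.
2. the cam lever is right over and the cam presses on the tile (value of joint cam above 1.5 rad and contact force between tile_1 and cam above 2 N), for 0.2 s.
At the end, for the whole second after the job is handed in: The red tile lies flat (within 0.012 rad) on the bed, its front edge within 2 mm of the end stop, squarely (within 0.03 rad) against the cork-faced fence; the cam lever is turned beyond 1.5 rad and the cam presses on the tile with more than 2 N; all is at rest (all of step 2 and x of tile_1 in the frame of jig between 0.054 and 0.058 m and z of tile_1 in the frame of jig below 0.033 m and angle between tile_1's own z axis and vertical below 0.012 rad and y of tile_1 in the frame of jig above 0.001 m and angle between the x axis of tile_1 and the x axis of jig, either way round below 0.03 rad and linear speed of tile_1 below 0.01 m/s); the robot touches nothing.
It fails at once if the red tile's face is pressed with more than 20 N (contact force between the fingers and tile_1 above 20 N).
It fails at once if the red tile is lifted (more than 6 mm) (z of tile_1 in the frame of jig above 0.0395 m).
It fails at once if a tile below is shifted by more than 3 mm (distance of any of tile_2, tile_3, tile_4 from where it was at the start of the episode above 0.003 m).
It fails at once if a bystander is moved by more than 15 mm (distance of any of whetstone, sanding_block, burnisher, red_jar, orange_dish, tape_roll, loupe from where it was at the start of the episode above 0.015 m).
It also fails if it takes over 70 s, if anything falls off the work surface, if the arm or the gripper's body presses on something with over 40 N, if the wrist force passes 120 N, or if a joint passes its speed limit or range.

## Working session

There is one attempt and no reset: what is moved stays moved. The work goes in short steps, Python scripts to look and compute and a tool call to move; the robot and the scene stay as the last step left them, time stands still between calls to the robot, and variables do not carry over. Pictures are saved under pics/ and viewed, at most 10 in all, crops included, and the job is handed in when it is done.

Besides the shell and the picture viewer there is one more tool, called as name(argument=value, ...) on one line, values as JSON. play_rows: Moves the arm, as the interface text tells. Its arguments: {"type":"object","properties":{"motion":{"type":"array"},"squeeze":{"type":"number"}},"required":["motion"]}

```bash
mkdir -p pics; python3 - <<'E'
from workcell import observe, viewer, bot
import cv2,numpy as np
for n in("scene","top"):
    p,d=viewer.grab_frame(n); cv2.imwrite(f"pics/{n}0.png",p[:,:,::-1]); np.save(f"{n}0.npy",d)
    i=viewer.camera_info(n); print(n,{k:np.round(v,4).tolist() for k,v in i.items()})
print(observe())
E
```

```text
scene {'fx': 480.1749, 'fy': 480.1749, 'cx': 277.2253, 'cy': 207.5926, 'R': [[0.9093, -0.4157, 0.0187], [-0.1546, -0.3793, -0.9123], [0.3864, 0.8266, -0.4092]], 't': [-0.5341, 0.1199, 1.3227]}
top {'fx': 440.1317, 'fy': 440.1317, 'cx': 273.892, 'cy': 211.7621, 'R': [[0.0161, -0.9998, 0.0077], [-0.9853, -0.0172, -0.1702], [0.1703, -0.0048, -0.9854]], 't': [-0.0514, 0.5585, 1.1725]}
{'clock': 0.1, 'qpos': array([ 1.21378312,  0.52195781, -0.03629567,  1.59994265,  0.02119002,
        1.0210938 , -0.11280305]), 'qd': array([ 0.00117383, -0.00039485, -0.00084752, -0.00148963, -0.00020028,
       -0.00165204, -0.00179212]), 'joint_efforts': array([ 2.70870085e-03, -9.28467607e+01,  1.98344506e+00, -3.70525646e+01,
        1.81252544e-02,  5.32173668e-03,  5.04800084e-05]), 'position': array([ 0.1766791 , -0.59919735,  0.23078451]), 'tool_rot': array([-3.14057862e+00,  7.80719860e-05,  2.86766302e-01]), 'force': array([ 0.29570577, -0.45375304, -0.64155748]), 'moment': array([0.04980501, 0.00688532, 0.07990364]), 'finger_force': 0.0, 'grip_width': 0.08490258212497279}
```

View pics/top0.png

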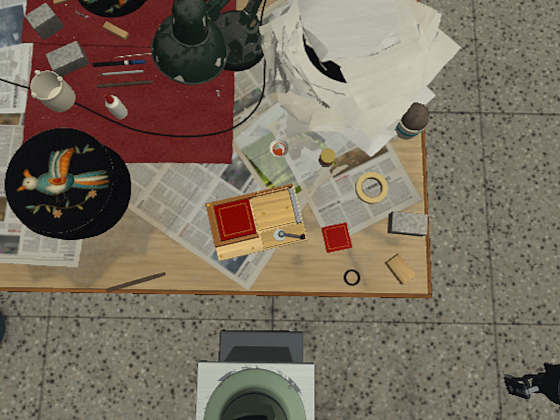

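View pics/scene0.png

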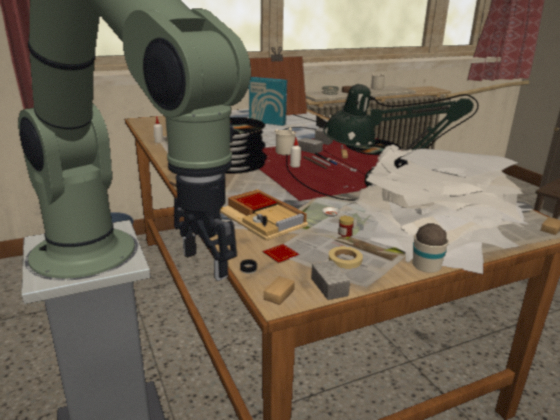

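The top view shows two red squares. One is in the jig's magazine at (236,221). The other is a loose, smaller tile lying on the table at (337,237). I choose the one in the magazine and check it in a close crop.

```bash
python3 - <<'E'
import cv2
p=cv2.imread("pics/top0.png")[175:275,195:315]
cv2.imwrite("pics/c1.png",cv2.resize(p,None,fx=6,fy=6,interpolation=cv2.INTER_CUBIC)[:600,:720])
E
```

```text
(no output)
```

View pics/c1.png

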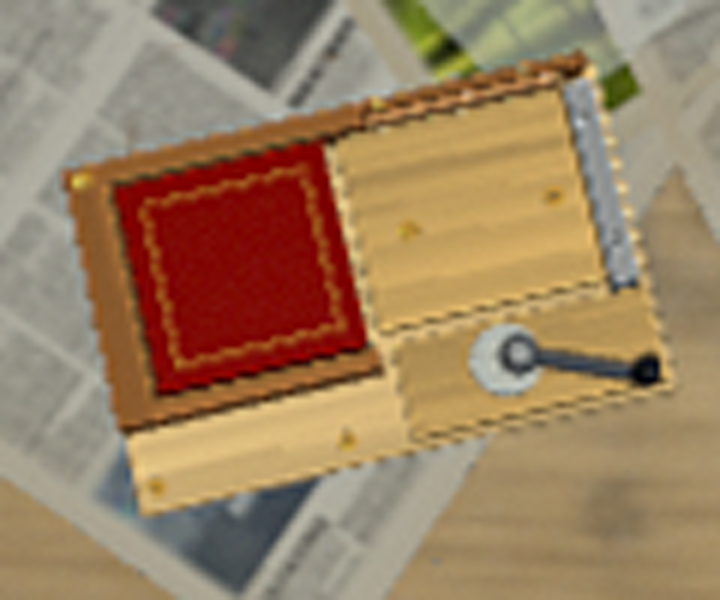

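The crop confirms the large red tile with the inlaid line. Its corners in the crop are about (112,186), (322,142), (368,348) and (155,396). The bed lies to its right, the steel stop's face runs from (566,90) to (608,288), the pivot is at (520,353) and the knob at (647,370).

```bash
cat > h.py <<'E'
import numpy as np
from workcell import viewer, observe
def w(n,u,v,z):
    i=viewer.camera_info(n);R=np.array(i['R']);t=np.array(i['t'])
    c=-R.T@t; r=R.T@np.array([(u-i['cx'])/i['fx'],(v-i['cy'])/i['fy'],1]); return c+r*(z-c[2])/r[2]
E
python3 - <<'E'
from h import *
import cv2
f=lambda x,y,z:w("top",(x+.5)/6-.5+195,(y+.5)/6-.5+175,z)
C=np.array([f(*p,.0395) for p in [(112,186),(322,142),(368,348),(155,396)]])
print(C.round(4)); c=C.mean(0)
print("sides",[np.linalg.norm(C[i]-C[i-1]).round(4) for i in range(4)])
ex=(C[1]+C[2]-C[0]-C[3])[:2]; ey=(C[0]+C[1]-C[2]-C[3])[:2]
print("yaws",np.arctan2(ex[1],ex[0]),np.arctan2(-ey[0],ey[1]))
# jig outline corners base (z unknown) & depth-based
d=np.load("top0.npy")
m=cv2.imread("pics/top0.png"); hsv=cv2.cvtColor(m,cv2.COLOR_BGR2HSV)
M=(((hsv[...,0]<8)|(hsv[...,0]>172))&(hsv[...,1]>170)&(hsv[...,2]>60)).astype(np.uint8)
n,l,s,ce=cv2.connectedComponentsWithStats(M); k=l[221,236]; print(s[k],ce[k])
r=cv2.minAreaRect(np.argwhere(l==k)[:,::-1].astype(np.float32));print(r)
B=np.array([w("top",*p,.0395) for p in cv2.boxPoints(r)]);print(B.round(4),B.mean(0).round(4),"cent",w("top",*ce[k],.0395).round(4))
yaw=np.arctan2(-ey[0],ey[1]);u=np.array([np.cos(yaw),np.sin(yaw)]);v=np.array([-u[1],u[0]])
for nme,p in dict(stopA=(566,90,.0405),stopB=(608,288,.0405),pivot=(520,353,.05),knob=(647,370,.0735),fence=(560,75,.042)).items():
    q=f(*p);e=q[:2]-c[:2];print(nme,q.round(4),"jig",(e@u-.06).round(4),(e@v).round(4))
for a,b in [(221,236),(215,270),(206,285),(232,247)]:
    i=viewer.camera_info("top");R=np.array(i['R']);t=np.array(i['t'])
    z=d[a,b];P=R.T@(np.array([(b-i['cx'])/i['fx']*z,(a-i['cy'])/i['fy']*z,z])-t);print(P.round(4))
E
```

```text
[[0.5753 0.1278 0.0395]
 [0.598  0.0305 0.0395]
 [0.5014 0.0068 0.0395]
 [0.4775 0.1042 0.0395]]
sides [np.float64(0.1007), np.float64(0.0999), np.float64(0.0995), np.float64(0.1003)]
yaws -1.3362066748937655 -1.3318111912233677
[ 214  198   42   43 1104] [234.59601449 219.10235507]
((234.61233520507812, 219.3201904296875), (35.82761764526367, 35.82761764526367), 77.00537872314453)
[[0.5744 0.1281 0.0395]
 [0.5991 0.0312 0.0395]
 [0.5009 0.0063 0.0395]
 [0.4769 0.102  0.0395]] [0.5378 0.0669 0.0395] cent [0.5381 0.067  0.0395]
stopA [ 0.6247 -0.0833  0.0405] jig 0.1069 0.0485
stopB [ 0.5311 -0.1037  0.0405] jig 0.1046 -0.0472
pivot [ 0.4989 -0.0632  0.05  ] jig 0.0575 -0.0689
knob [ 0.4894 -0.1197  0.0735] jig 0.1102 -0.0916
fence [ 0.6315 -0.0804  0.042 ] jig 0.1056 0.0558
[0.5327 0.0629 0.0401]
[ 0.553  -0.0313  0.0295]
[ 0.5794 -0.0732  0.0299]
[0.5029 0.0317 0.0368]
```

play_rows(motion=[[3.4,-3.4,0,0,0,0,-1],[6.8,-6.8,0,0,0,0,-1],[10.2,-10.2,0,0,0,0,-1],[13.6,-13.6,0,0,0,0,-1],[17,-17,0,0,0,0,-1]], squeeze=20)

```text
clock: 0.6
position: [0.2922, -0.3865, 0.2312]
tool_rot: [-3.141, 0.0, 0.287]
force: [1.1, -0.1, -0.3]
grip_width: 0.0121
finger_force: 0.0
```

play_rows(motion=[[3.4,-3.4,0,0,0,0,-1],[6.8,-6.8,0,0,0,0,-1],[10.2,-10.2,0,0,0,0,-1],[13.6,-13.6,0,0,0,0,-1],[17,-17,0,0,0,0,-1]])

```text
clock: 1.1
position: [0.4072, -0.1754, 0.2314]
tool_rot: [3.141, -0.0, 0.287]
force: [1.3, -1.1, -0.5]
grip_width: 0.0
finger_force: 0.0
```

play_rows(motion=[[3.4,-3.4,0,0,0,0,-1],[6.8,-6.8,0,0,0,0,-1],[10.2,-10.2,0,0,0,0,-1],[13.6,-13.6,0,0,0,0,-1],[17,-17,0,0,0,0,-1]])

```text
clock: 1.6
position: [0.5222, 0.0358, 0.2312]
tool_rot: [3.141, 0.0, 0.287]
force: [0.5, -1.1, 0.7]
grip_width: 0.0004
finger_force: 0.0
```

play_rows(motion=[[1.2,-1.2,3,0,0,0.02,-1],[2.4,-2.5,7,0,0,0.05,-1],[2.4,-2.5,11,0,0,0.05,-1],[2.4,-2.5,15,0,0,0.05,-1],[2.4,-2.5,15,0,0,0.05,-1]])

```text
clock: 2.1
position: [0.5348, 0.0644, 0.0772]
tool_rot: [-3.141, 0.008, 0.237]
force: [-0.8, -0.8, 0.3]
grip_width: -0.0004
finger_force: 0.0
```

```bash
python3 - <<'E'
from h import *
import cv2
p,d=viewer.grab_frame("top")
cv2.imwrite("pics/c2.png",cv2.resize(p[175:275,195:315,::-1],None,fx=6,fy=6,interpolation=cv2.INTER_CUBIC))
s=observe();print(s['position'],s['tool_rot'],s['force'])
p,d=viewer.grab_frame("scene")
cv2.imwrite("pics/s2.png",cv2.resize(p[160:260,200:330,::-1],None,fx=6,fy=6,interpolation=cv2.INTER_CUBIC))
E
```

```text
[0.53630025 0.0646745  0.07998429] [-3.14116672  0.00428792  0.23720011] [0.57665805 0.14125819 1.69914467]
```

View pics/s2.png

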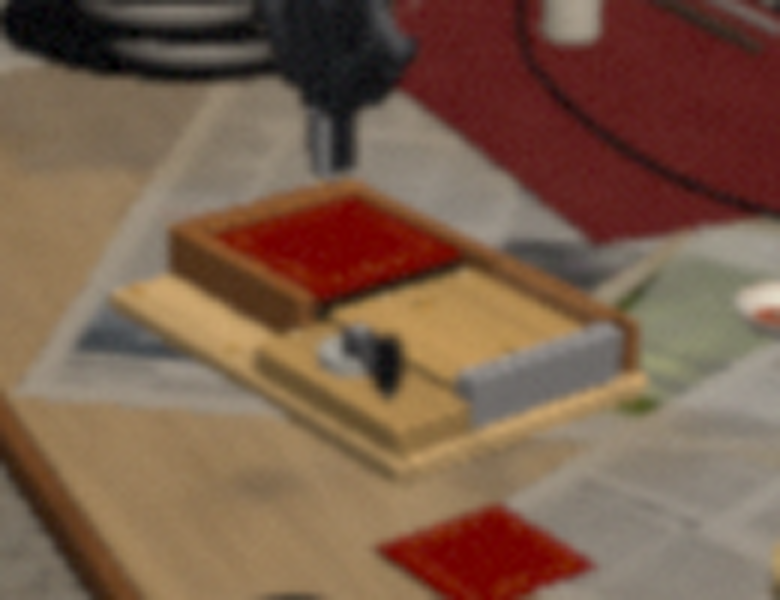

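The picture shows the shut fingertips at (335,165), above the stacked red tile. I lower them and feel for contact.

play_rows(motion=[[0.1,-0.2,1.5,0,0,0,-1],[0.1,-0.2,3.0,0,0,0,-1],[0.1,-0.2,3.8,0,0,0,-1],[0.1,-0.2,3.8,0,0,0,-1],[0.1,-0.2,3.8,0,0,0,-1]])

```text
clock: 2.7
position: [0.5386, 0.067, 0.0441]
tool_rot: [3.142, -0.001, 0.237]
force: [0.7, -0.2, -0.2]
grip_width: -0.0002
finger_force: 0.0
```

play_rows(motion=[[0,0,0.05,0,0,0,-1],[0,0,0.1,0,0,0,-1],[0,0,0.15,0,0,0,-1],[0,0,0.2,0,0,0,-1],[0,0,0.2,0,0,0,-1]])

```text
clock: 3.2
position: [0.5381, 0.0669, 0.0413]
tool_rot: [-3.142, 0.0, 0.237]
force: [-0.6, 0.2, 0.8]
grip_width: 0.0001
finger_force: 0.0
```

play_rows(motion=[[0,0,0.05,0,0,0,-1],[0,0,0.1,0,0,0,-1],[0,0,0.1,0,0,0,-1],[0,0,0.1,0,0,0,-1],[0,0,0.1,0,0,0,-1]])

```text
clock: 3.7
position: [0.5381, 0.0669, 0.0403]
tool_rot: [-3.142, 0.0, 0.237]
force: [-0.4, 0.6, -0.1]
grip_width: -0.0002
finger_force: 0.0
```

play_rows(motion=[[0,0,0.03,0,0,0,-1],[0,0,0.05,0,0,0,-1],[0,0,0.05,0,0,0,-1],[0,0,0.05,0,0,0,-1],[0,0,0.05,0,0,0,-1]])

```text
clock: 4.2
position: [0.5382, 0.0669, 0.0398]
tool_rot: [-3.142, -0.0, 0.237]
force: [0.1, 0.3, 0.6]
grip_width: 0.0001
finger_force: 0.0
```

play_rows(motion=[[0,0,0.02,0,0,0,-1],[0,0,0.05,0,0,0,-1],[0,0,0.05,0,0,0,-1],[0,0,0.05,0,0,0,-1],[0,0,0.05,0,0,0,-1]])

```text
clock: 4.7
position: [0.5382, 0.0669, 0.0394]
tool_rot: [-3.142, -0.0, 0.237]
force: [0.2, 0.7, 2.7]
grip_width: 0.0001
finger_force: 1.6
```

play_rows(motion=[[0,0,0.02,0,0,0,-1],[0,0.0,0.03,0,0,0,-1],[0,0.3,0.03,0,0,0,-1],[0,0.6,0.03,0,0,0,-1],[0,0.9,0.03,0,0,0,-1]])

```text
clock: 5.2
position: [0.5405, 0.0585, 0.0392]
tool_rot: [-3.141, -0.001, 0.237]
force: [-1.1, 2.4, 5.7]
grip_width: 0.0001
finger_force: 2.8
```

play_rows(motion=[[0,0.5,0,0,0,0,-1],[0,1.0,0,0,0,0,-1],[0,1.5,0,0,0,0,-1],[0,2.0,0,0,0,0,-1],[0,2.0,0,0,0,0,-1]])

```text
clock: 5.7
position: [0.5454, 0.0381, 0.0392]
tool_rot: [3.141, -0.001, 0.236]
force: [0.3, -2.4, 6.0]
grip_width: 0.0002
finger_force: 2.9
```

```bash
cat >> h.py <<'E'
import cv2
def tile(z=.0395):
    p,_=viewer.grab_frame("top"); hsv=cv2.cvtColor(p,cv2.COLOR_RGB2HSV)
    M=(((hsv[...,0]<8)|(hsv[...,0]>172))&(hsv[...,1]>170)&(hsv[...,2]>60)).astype(np.uint8)
    n,l,s,ce=cv2.connectedComponentsWithStats(M)
    psi=-1.334;u=np.array([np.cos(psi),np.sin(psi)]);v=np.array([-u[1],u[0]])
    O=np.array([.538,.067])+.06*u
    for k in range(1,n):
        if s[k][4]>100:
            r=cv2.minAreaRect(np.argwhere(l==k)[:,::-1].astype(np.float32));B=np.array([w("top",*q,z)[:2] for q in cv2.boxPoints(r)])-O
            print(s[k][4],"jig x",(B@u).round(4).min(),(B@u).max().round(4),"y",(B@v).min().round(4),(B@v).max().round(4))
    q=observe()['position'];print("tcp jig",((q[:2]-O)@u).round(4),((q[:2]-O)@v).round(4),q[2].round(4),observe()['force'].round(1))
    return p
E
python3 -c "
from h import *
p=tile();cv2.imwrite('pics/c3.png',cv2.resize(p[175:275,195:315,::-1],None,fx=5,fy=5,interpolation=cv2.INTER_CUBIC))"
```

```text
8599 jig x -0.6042 0.073 y 0.2438 0.7983
379 jig x -0.6457 -0.5053 y 0.3471 0.5137
2565 jig x -0.5469 -0.0059 y 0.118 0.4555
570 jig x 0.168 0.2414 y -0.146 -0.0758
tcp jig -0.0303 0.0005 0.0392 [ 0.7 -1.3  6.6]
```

View pics/c3.png

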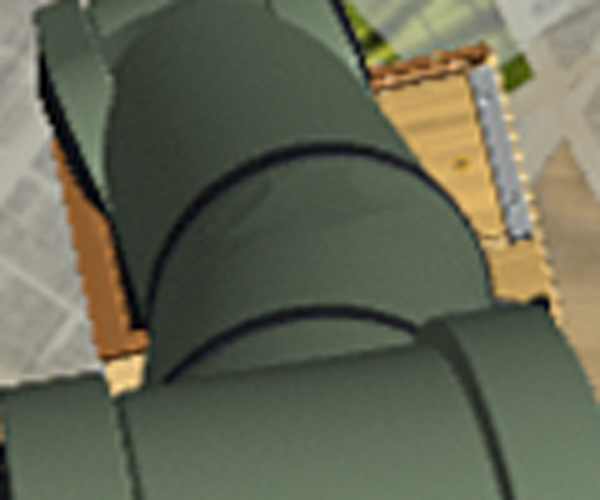

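The arm hides the tile from the top camera, so I check with the scene camera.

```bash
python3 -c "
from h import *
p,_=viewer.grab_frame('scene');cv2.imwrite('pics/s3.png',cv2.resize(p[180:250,215:325,::-1],None,fx=7,fy=7,interpolation=cv2.INTER_CUBIC))"
```

```text
(no output)
```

View pics/s3.png

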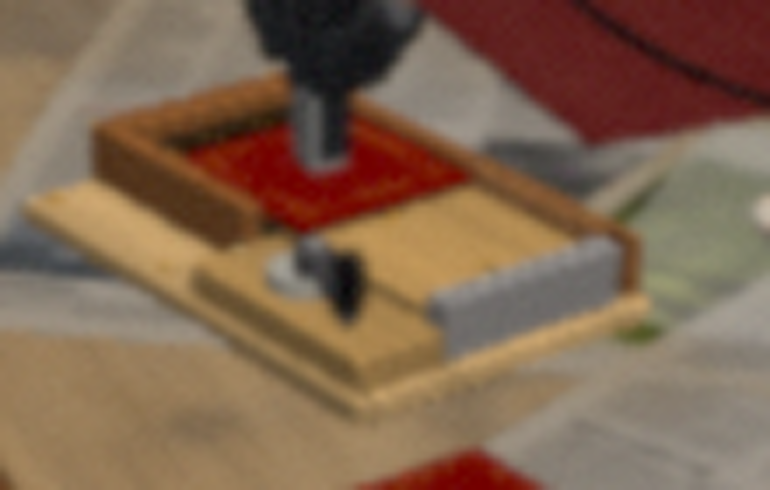

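The tile moves with the fingers: there is a gap behind it at (200,140), and its front edge runs from (305,230) to (465,180) over the bed. I carry on.

play_rows(motion=[[0,0.4,0,0,0,0,-1],[0,0.8,0,0,0,0,-1],[0,1.2,0,0,0,0,-1],[0,1.5,0,0,0,0,-1],[0,1.5,0,0,0,0,-1]])

```text
clock: 6.3
position: [0.5489, 0.0238, 0.0392]
tool_rot: [3.141, -0.001, 0.236]
force: [0.3, -1.6, 5.9]
grip_width: -0.0001
finger_force: 3.0
```

play_rows(motion=[[0,0.2,0,0,0,0,-1],[0,0.4,0,0,0,0,-1],[0,0.6,0,0,0,0,-1],[0,0.8,0,0,0,0,-1],[0,0.8,0,0,0,0,-1]])

```text
clock: 6.8
position: [0.5507, 0.0164, 0.0392]
tool_rot: [-3.141, -0.001, 0.237]
force: [0.8, 1.7, 5.0]
grip_width: -0.0002
finger_force: 2.8
```

play_rows(motion=[[0,0.2,0,0,0,0,-1],[0,0.4,0,0,0,0,-1],[0,0.6,0,0,0,0,-1],[0,0.6,0,0,0,0,-1],[0,0.6,0,0,0,0,-1]])

```text
clock: 7.3
position: [0.552, 0.0104, 0.0391]
tool_rot: [3.141, -0.001, 0.237]
force: [1.7, -1.5, 5.7]
grip_width: -0.0001
finger_force: 2.5
```

play_rows(motion=[[0,0.2,0,0,0,0,-1],[0,0.4,0,0,0,0,-1],[0,0.6,0,0,0,0,-1],[0,0.6,0,0,0,0,-1],[0,0.6,0,0,0,0,-1]])

```text
clock: 7.8
position: [0.5532, 0.0046, 0.039]
tool_rot: [3.141, -0.0, 0.237]
force: [1.0, -0.7, 4.4]
grip_width: 0.0001
finger_force: 2.3
```

play_rows(motion=[[0,0.2,0.01,0,0,0,-1],[0,0.4,0.02,0,0,0,-1],[0,0.6,0.03,0,0,0,-1],[0,0.8,0.04,0,0,0,-1],[0,0.8,0.04,0,0,0,-1]])

```text
clock: 8.3
position: [0.5552, -0.0031, 0.0387]
tool_rot: [-3.141, -0.0, 0.237]
force: [-0.2, -1.1, 7.1]
grip_width: 0.0001
finger_force: 3.5
```

play_rows(motion=[[0,0.2,0.0,0,0,0,-1],[0,0.4,0.01,0,0,0,-1],[0,0.6,0.01,0,0,0,-1],[0,0.8,0.02,0,0,0,-1],[0,0.8,0.02,0,0,0,-1]])

```text
clock: 8.8
position: [0.5571, -0.0108, 0.0386]
tool_rot: [-3.141, -0.0, 0.237]
force: [0.2, -0.1, 7.7]
grip_width: -0.0002
finger_force: 4.0
```

play_rows(motion=[[0,0.2,0.0,0,0,0,-1],[0,0.4,0.0,0,0,0,-1],[0,0.6,0.0,0,0,0,-1],[0,0.8,0.0,0,0,0,-1],[0,0.8,0.0,0,0,0,-1]])

```text
clock: 9.3
position: [0.559, -0.0186, 0.0386]
tool_rot: [-3.142, -0.0, 0.237]
force: [0.5, 0.9, 6.1]
grip_width: 0.0
finger_force: 3.4
```

```bash
python3 -c "
from h import *
p,_=viewer.grab_frame('scene');cv2.imwrite('pics/s4.png',cv2.resize(p[180:250,215:325,::-1],None,fx=7,fy=7,interpolation=cv2.INTER_CUBIC))"
```

```text
(no output)
```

View pics/s4.png

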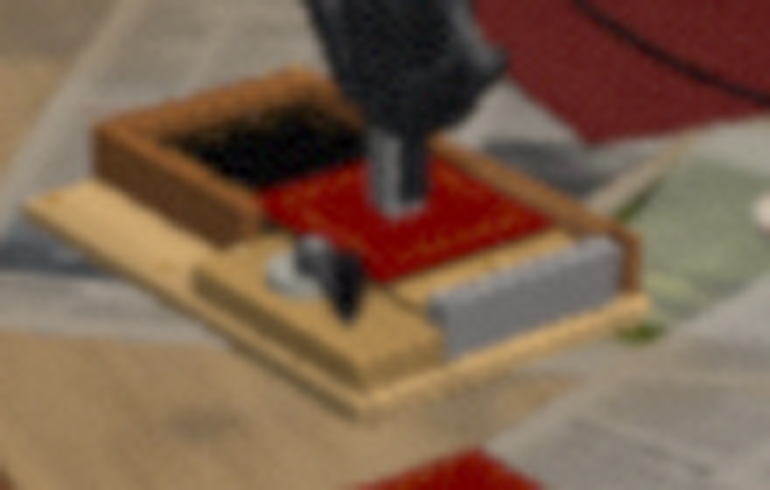

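The black tile shows behind the red one, and the red tile's front edge runs from (385,275) to (550,225), close to the stop at (440,300). The fingers are at about jig x 28 mm, and the rear edge drops off the black tile at about 40 mm.

play_rows(motion=[[0,0.2,0.0,0,0,0,-1],[0,0.4,0.01,0,0,0,-1],[0,0.6,0.02,0,0,0,-1],[0,0.8,0.02,0,0,0,-1],[0,0.8,0.02,0,0,0,-1]])

```text
clock: 9.85
position: [0.5609, -0.0263, 0.0384]
tool_rot: [-3.141, -0.001, 0.237]
force: [-0.4, -0.1, 7.8]
grip_width: -0.0002
finger_force: 4.0
```

play_rows(motion=[[0,0.2,0.0,0,0,0,-1],[0,0.4,0.01,0,0,0,-1],[0,0.6,0.01,0,0,0,-1],[0,0.6,0.01,0,0,0,-1],[0,0.6,0.01,0,0,0,-1]])

```text
clock: 10.35
position: [0.5619, -0.0323, 0.0379]
tool_rot: [-3.142, 0.0, 0.237]
force: [-0.1, -0.1, -0.2]
grip_width: 0.0001
finger_force: 0.0
```

play_rows(motion=[[0,0,0.02,0,0,0,-1],[0,0,0.04,0,0,0,-1],[0,0,0.06,0,0,0,-1],[0,0,0.08,0,0,0,-1],[0,0,0.08,0,0,0,-1]])

```text
clock: 10.85
position: [0.5621, -0.0323, 0.0374]
tool_rot: [3.142, 0.0, 0.237]
force: [-1.2, 0.7, 3.8]
grip_width: 0.0001
finger_force: 2.1
```

play_rows(motion=[[0,0.0,0.01,0,0,0,-1],[0,0.2,0.01,0,0,0,-1],[0,0.4,0.01,0,0,0,-1],[0,0.6,0.01,0,0,0,-1],[0,0.6,0.01,0,0,0,-1]])

```text
clock: 11.35
position: [0.5639, -0.0383, 0.0374]
tool_rot: [3.141, -0.001, 0.237]
force: [0.4, -0.1, 5.2]
grip_width: -0.0
finger_force: 2.6
```

play_rows(motion=[[0,0.2,0,0,0,0,-1],[0,0.4,0,0,0,0,-1],[0,0.6,0,0,0,0,-1],[0,0.6,0,0,0,0,-1],[0,0.6,0,0,0,0,-1]])

```text
clock: 11.85
position: [0.5653, -0.0441, 0.0374]
tool_rot: [3.141, -0.001, 0.237]
force: [0.9, 0.0, 5.2]
grip_width: -0.0002
finger_force: 2.5
```

play_rows(motion=[[0,0.1,0,0,0,0,-1],[0,0.2,0,0,0,0,-1],[0,0.3,0,0,0,0,-1],[0,0.3,0,0,0,0,-1],[0,0.3,0,0,0,0,-1]])

```text
clock: 12.35
position: [0.5659, -0.0468, 0.0374]
tool_rot: [3.142, -0.001, 0.237]
force: [-0.2, 0.9, 5.2]
grip_width: -0.0003
finger_force: 2.8
```

play_rows(motion=[[0,0.1,0,0,0,0,-1],[0,0.2,0,0,0,0,-1],[0,0.3,0,0,0,0,-1],[0,0.3,0,0,0,0,-1],[0,0.3,0,0,0,0,-1]])

```text
clock: 12.85
position: [0.5666, -0.0495, 0.0374]
tool_rot: [-3.141, -0.001, 0.237]
force: [1.3, 1.2, 5.7]
grip_width: 0.0006
finger_force: 2.9
```

play_rows(motion=[[0,0.1,0,0,0,0,-1],[0,0.2,0,0,0,0,-1],[0,0.3,0,0,0,0,-1],[0,0.4,0,0,0,0,-1],[0,0.4,0,0,0,0,-1]])

```text
clock: 13.35
position: [0.5675, -0.0534, 0.0374]
tool_rot: [-3.141, -0.001, 0.237]
force: [-0.8, 2.6, 5.1]
grip_width: 0.0001
finger_force: 3.0
```

```bash
python3 -c "
from h import *
s=observe();print(s['position'],s['force'],s['moment'])
p,_=viewer.grab_frame('scene');cv2.imwrite('pics/s5.png',cv2.resize(p[185:245,235:315,::-1],None,fx=10,fy=10,interpolation=cv2.INTER_CUBIC))"
```

```text
[ 0.56752894 -0.05338869  0.0374018 ] [-0.79154848  2.61775022  5.05677805] [ 0.39966821  0.05647798 -0.00155152]
```

View pics/s5.png

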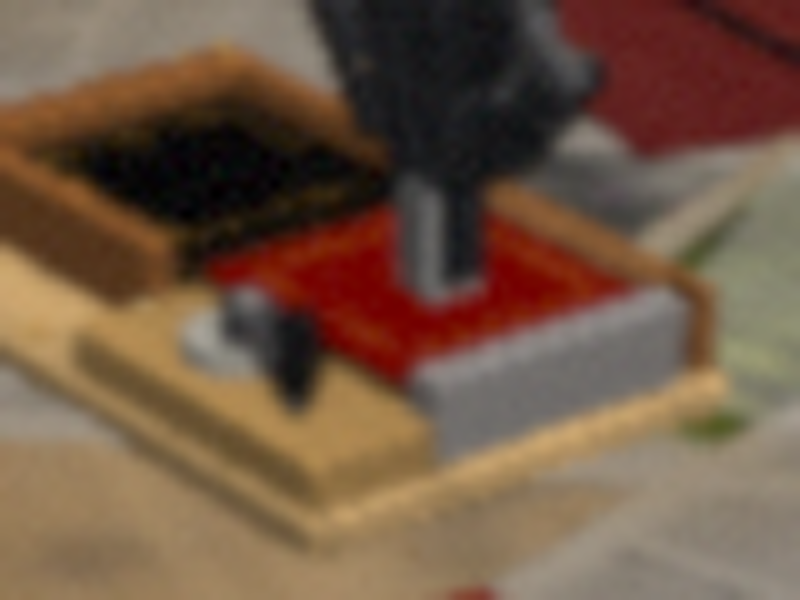

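The red tile lies against the steel stop, with its front edge from (410,385) to (640,290), and the clamp is still open. I lift off and move above the knob.

play_rows(motion=[[0,0,-2,0,0,0,-1],[0,0,-5,0,0,0,-1],[0,0,-8,0,0,0,-1],[-2,1,-8,0,0,0,-0.5],[-4.5,2.5,-8,0,0,0,0]])

```text
clock: 13.9
position: [0.5297, -0.088, 0.1179]
tool_rot: [3.141, -0.002, 0.238]
force: [0.7, 0.1, -0.6]
grip_width: 0.0287
finger_force: 0.0
```

play_rows(motion=[[-2.5,1.4,0,0,0,0,0],[-4.0,2.3,0,0,0,0,0],[-4.0,2.3,0,0,0,0,0],[-4.0,2.3,0,0,0,0,0],[-4.0,2.3,0,0,0,0,0]])

```text
clock: 14.4
position: [0.4967, -0.1195, 0.1172]
tool_rot: [-3.141, -0.001, 0.238]
force: [-0.5, 0.9, -0.1]
grip_width: 0.0424
finger_force: 0.0
```

```bash
python3 -c "
from h import *
s=observe();print(s['position'],s['force'],s['grip_width'])
p,_=viewer.grab_frame('scene');a=cv2.resize(p[165:245,235:315,::-1],None,fx=6,fy=6,interpolation=cv2.INTER_CUBIC)
p=tile(.0375);cv2.imwrite('pics/s6.png',np.hstack([a[:,80:],cv2.resize(p[185:265,240:305,::-1],None,fx=6,fy=6,interpolation=cv2.INTER_CUBIC)]))"
```

```text
[ 0.49665377 -0.11948944  0.1172079 ] [-0.49775633  0.89625082 -0.11725394] 0.04240159865498554
459 jig x -0.5509 -0.3838 y 0.6806 0.7974
6847 jig x -0.612 0.0848 y 0.2482 0.8214
2578 jig x -0.617 -0.0003 y 0.1125 0.5087
163 jig x -0.2554 -0.1391 y 0.2704 0.3348
771 jig x 0.0069 0.0929 y -0.0493 0.0517
tcp jig 0.1115 -0.0842 0.1171 [ 0.6  0.1 -0. ]
```

View pics/s6.png

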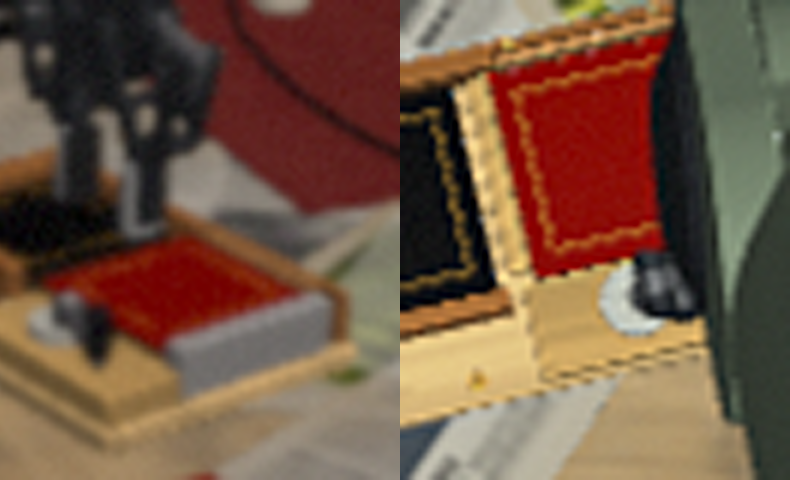

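The tile's rear edge is at jig x 7 mm, so its centre is at about 57 mm: it is home. I lower over the knob, grip it, and swing it round the arc.

play_rows(motion=[[0,0,2,0,0,0,0],[0,0,4,0,0,0,0],[0,0,5.5,0,0,0,0],[0,0,6.3,0,0,0,0],[0,0,6.3,0,0,0,0]])

```text
clock: 15.0
position: [0.4956, -0.1197, 0.0534]
tool_rot: [-3.141, 0.001, 0.237]
force: [-0.3, 0.2, 0.7]
grip_width: 0.0426
finger_force: 0.0
```

play_rows(motion=[[0,0,0,0,0,0,-0.3],[0,0,0,0,0,0,-0.6],[0,0,0,0,0,0,-0.8],[0,0,0,0,0,0,-0.8],[0,0,0,0,0,0,-0.8]], squeeze=20)

```text
clock: 15.5
position: [0.4965, -0.1195, 0.0549]
tool_rot: [-3.141, -0.002, 0.237]
force: [0.8, 6.2, 3.8]
grip_width: 0.0126
finger_force: 21.0
```

play_rows(motion=[[0,0,-0.15,0,0,0,-0.8],[-0.48,-0.15,-0.15,0,0,0,-0.8],[-0.95,-0.34,-0.15,0,0,0,-0.8],[-1.4,-0.58,-0.15,0,0,0,-0.8],[-1.83,-0.85,-0.15,0,0,0,-0.8]])

```text
clock: 16.0
position: [0.4773, -0.1148, 0.0561]
tool_rot: [-3.141, -0.003, 0.238]
force: [7.4, 10.7, -7.8]
grip_width: 0.0127
finger_force: 19.5
```

play_rows(motion=[[-0.39,-0.32,0,0,0,0,-0.8],[-0.77,-0.65,0,0,0,0,-0.8],[-1.1,-1.04,0,0,0,0,-0.8],[-1.42,-1.42,0,0,0,0,-0.8],[-1.42,-1.42,0,0,0,0,-0.8]])

```text
clock: 16.5
position: [0.46, -0.1048, 0.0563]
tool_rot: [-3.141, -0.003, 0.238]
force: [5.8, 5.8, -6.2]
grip_width: 0.0128
finger_force: 19.7
```

play_rows(motion=[[-0.27,-0.43,0,0,0,0,-0.8],[-0.51,-0.88,0,0,0,0,-0.8],[-0.7,-1.35,0,0,0,0,-0.8],[-0.85,-1.83,0,0,0,0,-0.8],[-0.85,-1.83,0,0,0,0,-0.8]])

```text
clock: 17.0
position: [0.4463, -0.0896, 0.056]
tool_rot: [3.141, -0.0, 0.237]
force: [1.0, 0.9, 1.7]
grip_width: 0.0126
finger_force: 20.8
```

play_rows(motion=[[-0.11,-0.49,0,0,0,0,-0.8],[-0.18,-1.0,0,0,0,0,-0.8],[-0.2,-1.5,0,0,0,0,-0.8],[-0.18,-2.0,0,0,0,0,-0.8],[-0.18,-2.0,0,0,0,0,-0.8]])

```text
clock: 17.5
position: [0.4393, -0.0706, 0.0557]
tool_rot: [-3.142, 0.001, 0.237]
force: [-3.2, -0.1, 5.5]
grip_width: 0.0126
finger_force: 22.1
```

play_rows(motion=[[0.07,-0.5,0,0,0,0,-0.8],[0.18,-1.0,0,0,0,0,-0.8],[0.33,-1.48,0,0,0,0,-0.8],[0.5,-1.9,0,0,0,0,-0.8],[0.5,-1.9,0,0,0,0,-0.8]])

```text
clock: 18.0
position: [0.4397, -0.0525, 0.0556]
tool_rot: [3.14, 0.002, 0.236]
force: [-2.4, -9.3, 2.7]
grip_width: 0.0127
finger_force: 22.2
```

play_rows(motion=[[0.02,-0.1,0,0,0,0,-0.8],[0,0,0,0,0,0,-0.4],[0,0,0,0,0,0,0],[0,0,0,0,0,0,0],[0,0,-2,0,0,0,0]])

```text
clock: 18.5
position: [0.4393, -0.0508, 0.0745]
tool_rot: [-3.14, 0.003, 0.238]
force: [0.1, -0.3, -0.1]
grip_width: 0.0423
finger_force: 0.0
```

play_rows(motion=[[0,0,-4,0,0,0,0],[0,0,-8,0,0,0,0],[-2,-3,-10,0,0,0,0],[-4,-6,-12,0,0,0,0],[-4,-9,-13,0,0,0,0]])

```text
clock: 19.0
position: [0.3784, 0.027, 0.207]
tool_rot: [3.141, -0.001, 0.236]
force: [0.3, 0.1, -0.1]
grip_width: 0.0433
finger_force: 0.0
```

play_rows(motion=[[0,-4,0,0,0,0,0],[0,-8,0,0,0,0,0],[0,-12,0,0,0,0,0],[0,-16,0,0,0,0,0],[0,-16,0,0,0,0,0]])

```text
clock: 19.5
position: [0.3415, 0.1868, 0.206]
tool_rot: [-3.14, -0.001, 0.243]
force: [0.3, -1.3, 0.7]
grip_width: 0.0425
finger_force: 0.0
```

```bash
python3 -c "
from h import *
p,_=viewer.grab_frame('scene');a=cv2.resize(p[165:245,235:300,::-1],None,fx=6,fy=6,interpolation=cv2.INTER_CUBIC)
p=tile(.0375);cv2.imwrite('pics/s7.png',np.hstack([a,cv2.resize(p[185:265,240:305,::-1],None,fx=6,fy=6,interpolation=cv2.INTER_CUBIC)]))"
```

```text
8283 jig x -0.6052 0.0732 y 0.2445 0.8
2835 jig x -0.617 0.0023 y 0.1114 0.5087
1057 jig x 0.006 0.1059 y -0.0468 0.0553
572 jig x 0.1683 0.2418 y -0.1461 -0.0756
tcp jig -0.2185 -0.163 0.2056 [-0.5 -0.8 -0.9]
```

View pics/s7.png

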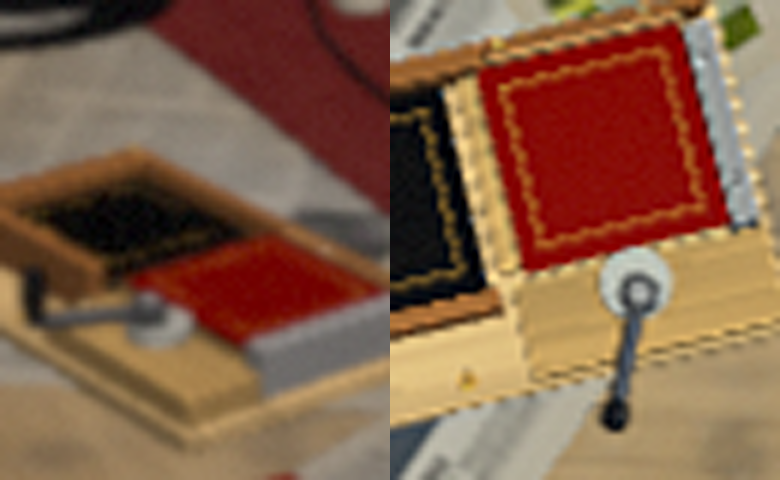

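The lever is over, from (640,293) to (615,412), which is about 99° of swing. The tile lies square against the fence and the stop with its centre at jig x of about 56 mm, and the arm is clear.

```bash
python3 -c "
from workcell import bot
print(bot.job_done())"
```

```text
the job is handed in; nothing more can be done
None
```

The red tile was slid onto the bed and lies home against the end stop, the cam lever is right over at about 99° and clamps it to the fence, and the job is handed in at about 20 s; the hand-in returned no verdict.

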